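Stop the counting scale rocking

TASK

The counting scale rocks because one of the two near feet of its base hangs clear of its packing. Feel which one it is and screw that foot down with the black knob above it until the scale no longer rocks, all four feet bearing their share and the scale level, then let go. Do not shove the scale along or knock the things on and around it out of place.

Things in the scene. Friction and masses are not known exactly. Their poses are not given: they have to be found in the camera images.
- scale: Counting scale on a steel base plate: one loose unit, 3.4 to 4.8 kg. Its x points to its display column, y left, z up; origin at bench level, mid of the four feet. Plate 300 (x) x 320 mm, top 45 mm up; housing and pan from x = -35 to 145 mm, 107 mm high; column at x = 138 mm, 233 mm high. Its weight lies rearwards: with one near foot clear it rests level on three; 3 to 7 N on that corner rocks it.
- knob_l_grip (a point): Centre of the left levelling knob: round, black, ribbed, axis upright, on the near left corner of the base plate at (-110, +120, 73) mm from the scale's origin. Head 40 mm in diameter (43 over the ribs), 32 mm high, flat top; this point is 16 mm under its top, 28 mm over the plate; the plate is free within 70 mm of its axis. Turning, it keeps its height.
- knob_l (a joint): Turn of the left knob in rad, 0 at the start, stops at -2 and +8; grows clockwise as seen from above. Clockwise screws the foot under it down (out) by 8 mm a turn (1.27 mm per rad), anticlockwise draws it up. Stiff thread, 0.08 N m, stays where it is left.
- foot_l: Rubber foot under the left knob, 36 mm in diameter, 10 mm high, origin under its centre; gives 1 mm at 20 N. It belongs on a steel packing plate. Of the two near feet one (either) bears at the start, the other hangs 2 to 5 mm clear, its packing being thinner: to be felt. From first touch some 0.75 rad more lets both near feet bear alike (about 10 N); some 1.5 rad more lifts the other one.
- rear_l: Fixed left rear foot, 32 mm in diameter, under the base plate at (+110, +120) mm of the scale, standing on the bench; origin at the centre of its underside.
- knob_r_grip (a point): Centre of the right levelling knob: round, black, ribbed, axis upright, on the near right corner of the base plate at (-110, -120, 73) mm from the scale's origin. Head 40 mm in diameter (43 over the ribs), 32 mm high, flat top; this point is 16 mm under its top, 28 mm over the plate; the plate is free within 70 mm of its axis. Turning, it keeps its height.
- knob_r (a joint): Turn of the right knob in rad, 0 at the start, stops at -2 and +8; grows clockwise as seen from above. Clockwise screws the foot under it down (out) by 8 mm a turn (1.27 mm per rad), anticlockwise draws it up. Stiff thread, 0.08 N m, stays where it is left.
- foot_r: Rubber foot under the right knob, 36 mm in diameter, 10 mm high, origin under its centre; gives 1 mm at 20 N. It belongs on a steel packing plate. Of the two near feet one (either) bears at the start, the other hangs 2 to 5 mm clear, its packing being thinner: to be felt. From first touch some 0.75 rad more lets both near feet bear alike (about 10 N); some 1.5 rad more lifts the other one.
- rear_r: Fixed right rear foot, 32 mm in diameter, under the base plate at (+110, -120) mm of the scale, standing on the bench; origin at the centre of its underside.
- fitting_mid (a point): Bystander: brass pipe fitting standing on the base plate half-way between the two knobs, 26 mm across, 36 mm high; this point is its centre, half-way up.
- tray_mid (a point): Bystander: grey parts tray with nuts on the weighing pan, 100 x 130 mm, 30 mm high; this point is its centre, half-way up.
- bignut_mid (a point): Bystander: big hexagon steel nut lying flat on the bench left of the scale, 52 mm across, 24 mm high; this point is its centre, half-way up.
- boltblock_mid (a point): Bystander: wooden block with four upright bolts, on the bench right of the scale, 120 x 45 mm, 42 mm high over the bolt heads; this point is its centre, half-way up.
- carton_mid (a point): Bystander: cardboard carton, 120 x 160 x 90 mm; this point is its centre, half-way up.
- pastejar_mid (a point): Bystander: jar, 70 mm across, 90 mm high; this point is its centre, half-way up.
- stockbin_mid (a point): Bystander: grey bin of bolts, 160 x 110 mm, 70 mm high; this point is its centre, half-way up.
- spanner_grip (a point): Bystander: steel spanner, 200 mm long, lying on the bench; this point is on its handle.

How it is judged (in metres and radians):
At the end, for the whole second after the job is handed in: All four feet of the scale carry load (more than 1 N each), the scale is level within 0.4 degrees and at rest, and stands within 15 mm of where it stood (contact force between each of foot_l, foot_r, rear_l, rear_r and anything else above 1 N and angle between scale's own z axis and vertical below 0.007 rad and linear speed of scale below 0.01 m/s and distance of scale from where it was at the start of the episode below 0.015 m); the robot touches nothing.
It fails at once if the scale is shoved more than 25 mm or tipped more than 5 degrees (distance of scale from where it was at the start of the episode above 0.025 m or angle between scale's own z axis and vertical above 0.09 rad).
It fails at once if a bystander is moved more than 30 mm (distance of any of fitting_mid, tray_mid, bignut_mid, boltblock_mid, carton_mid, pastejar_mid, stockbin_mid, spanner_grip from where it was at the start of the episode above 0.03 m).
It also fails if it takes over 72 s, if anything falls off the work surface, if the arm or the gripper's body presses on something with over 40 N, if the wrist force passes 120 N, or if a joint passes its speed limit or range.

ROBOT

A 6-joint arm with a two-finger parallel gripper is mounted at the origin on the work surface. World frame = base frame: x ahead of the robot, y to its left, z up, the work surface at z = 0. Lengths are in mm, angles in rad, forces in N, time in s.
With the tool pointing down it reaches from about 325 to 900 mm from the base axis. Payload 6.1 kg.
Tool frame: the origin (TCP) lies between the finger pads; the fingertips stand 8 mm ahead of it and the grasp point (between the pads) lies 11 mm behind it; z points along the fingers, y is the line along which they close (so a half turn about z gives the same grasp; the last joint's range is limited). The gripper opens to 85 mm and grips with 20 to 120 N. Pads are 22 mm wide; open, the fingers measure 114 mm over their backs; the gripper's body (76 mm by 85 mm) begins 54 mm behind the grasp point. The pads swing forward as they close: fully open they stand 13 mm farther back than shut.
Start: joints at [-1.242, 0.22, 1.526, -0, 1.395, -0.126], TCP at [274.544, -561.464, 239.3] pointing down, gripper open.
Joint ranges: [-2.98, 2.98], [-0.91, 2.08], [0.09, 2.57], [-1.24, 4.39], [0.2, 2.65], [-2.68, 2.68]. Speed limits (rad/s): [2.57, 2.57, 3.01, 3.14, 3.14, 3.14].

INTERFACE

Orientations are given as a rotation vector (axis times angle).
In Python, from workcell import sensors, get_image, get_calibration, job, finder gives the robot as it stands.
- The arm moves only by the shell command python3 -m crank 'ROWS' [FORCE]. ROWS is JSON, a list of rows, each a list of 7 numbers: the opening in per cent of the stroke, from 0 (shut) to 100 (fully open), then the shift along the tool's x, y, z in cm, then the turn, a rotation vector about the tool's x, y, z in rad. A call has 1 to 10 rows; each row is the pose to reach, as a shift and turn from the pose commanded when the call began, along the tool's axes at that moment; what a row does not reach only later rows make up. A row lasts 1/12 s, in which the tool goes at most 41.7 mm and 7.16 degrees, less where a joint would pass 70% of its speed; a pose out of reach is approached as far as the arm can. A call with a gripper value outside its range is refused whole. The fingers move at their own pace and stop on an object; FORCE is the grip in N (left out, the last holds). Time passes only in rows, so rows that repeat a pose let the fingers close. It gives the time, the measured TCP pose, the force, the opening and the grip force at its end, in the units of the state.
- sensors.state(): the state, without advancing time (a new reading comes with each control period).
- get_image(name): name is "scene" or "top"; returns the picture (480x640x3 uint8, red, green, blue); there is no depth.
- get_calibration(name): a dict with "fx", "fy", "cx", "cy" (pixels), "R" (3x3) and "t" (3): a world point X has camera coordinates R X + t. Camera axes: x right, y down, z forward; pixel columns grow to the right and rows downward; lengths in mm; the calibration is good to about 2 mm. A picture is of the moment at which its call begins. get_calibration takes no time and is no camera call.
- job.close_job(): hands the job in; it is judged then, once.
Trained networks look in the newest picture that a camera, given by its name, has taken for a name from the list of things; names that differ only in an ending like _2 or _b are one class to them, and where a whole thing is asked for, a point or a joint stands for the part that bears it (a point fixed in the world has none). Each returns a list of dicts, best first, with "p" (0 to 1); they miss things now and then, are a little off and sometimes report something else, mostly with a low value. They report only what shows in the picture. A call takes as long as a camera call.
- finder.trace(camera, name): "pixels" (480x640 bool, what is visible of it) and "rect" ([left, top, right, bottom] in pixels, round what is visible of it).
The state is a dict: "clock": time; "joint_positions": joint angles; "qd": joint speeds; "effort": joint torques, N m; "tcp_pos": TCP position; "tool_rot": TCP orientation; "wrist_force": force on the tool from outside, world axes, zero at the start; "torque": the same for the moment, N m; "finger_gap": opening from 0.0 (shut) to 1.0 (fully open); "grip_force": force on a finger pad.
Only numpy, scipy, OpenCV 4.12 (cv2) and the standard library are available. Lean on these libraries where they do the work, as an engineer would, in place of code of your own. Each camera call takes 0.05 s, during which the arm holds its last target. There are 200 camera calls.

## Working session

There is one attempt and no reset: what is moved stays moved. The work goes in short steps, Python scripts to look and compute and a shell command to move; the robot and the scene stay as the last step left them, time stands still between calls to the robot, and variables do not carry over. Pictures are saved under pics/ and viewed, at most 10 in all, crops included, and the job is handed in when it is done.

```bash
mkdir -p pics; ls
python3 - <<'E'
from workcell import sensors,get_image,get_calibration,finder
import cv2,numpy as np
for c in ("scene","top"):
    im=get_image(c); cv2.imwrite(f"pics/{c}0.png",im[:,:,::-1])
    for n in ("knob_l_grip","knob_r_grip","scale"):
        for d in finder.trace(c,n)[:3]:
            m=d["pixels"]; print(c,n,round(d["p"],2),d["rect"],[round(float(v.mean()),1) for v in np.nonzero(m)[::-1]])
    k=get_calibration(c); print(k)
print(sensors.state())
E
```

```text
pics
scene knob_l_grip 0.68 [334.9, 234.2, 347.2, 251.6] [339.1, 241.5]
scene knob_r_grip 0.82 [250.9, 271.4, 269.1, 293.9] [262.0, 282.6]
scene scale 0.71 [242.1, 228.2, 434.9, 373.3] [344.5, 297.5]
scene scale 0.53 [252.2, 273.5, 268.9, 295.2] [262.5, 283.1]
{'fx': 444.19808821146455, 'fy': 444.19808821146455, 'cx': 317.5657468701263, 'cy': 239.29287417376744, 'R': array([[ 0.76259741,  0.64686913,  0.00234868],
       [ 0.35333896, -0.41350636, -0.83914484],
       [-0.5418457 ,  0.64075957, -0.54390295]]), 't': array([-365.11874645,  -91.15019142, 1380.38922754])}
top knob_l_grip 0.51 [288.7, 227.1, 303.6, 246.4] [295.7, 235.0]
top knob_l_grip 0.18 [330.1, 232.0, 339.9, 239.1] [335.4, 233.7]
top knob_r_grip 0.59 [376.5, 236.7, 393.8, 252.8] [384.1, 244.6]
top scale 0.8 [280.3, 122.7, 403.4, 261.8] [344.2, 197.9]
{'fx': 557.4518230908063, 'fy': 557.4518230908063, 'cx': 326.9769791836319, 'cy': 235.49039190556135, 'R': array([[ 0.00392923, -0.99995339, -0.00881945],
       [-0.99027809, -0.00266458, -0.13907629],
       [ 0.13904631,  0.00928017, -0.9902424 ]]), 't': array([ -30.9945534 ,  508.47341857, 1503.480517  ])}
{'clock': 0.4, 'joint_positions': array([-1.24211381e+00,  2.20532005e-01,  1.52667402e+00, -1.97764688e-07,
        1.39469610e+00, -1.26127904e-01]), 'qd': array([ 0.00112019, -0.00034797, -0.00200468,  0.00063814, -0.00011606,
       -0.00070394]), 'effort': array([-5.13775303e-04, -4.96145546e+01, -3.89100766e+01, -2.41435646e-04,
        3.93914132e-03,  1.83176712e-05]), 'tcp_pos': array([ 274.50670119, -561.38178277,  239.12557265]), 'tool_rot': array([-3.06041136e+00, -7.08203655e-01,  4.94474088e-05]), 'wrist_force': array([ 0.14233838,  0.5323316 , -0.8657289 ]), 'torque': array([-0.03896315, -0.03330858,  0.01343666]), 'grip_force': 0.0, 'finger_gap': 1.000490088879089}
```

```bash
cat > h.py <<'E'
from workcell import sensors,get_image,get_calibration,finder
import numpy as np
from scipy.spatial.transform import Rotation as Ro
from scipy.optimize import least_squares
def proj(k,X):
    c=np.asarray(X)@k["R"].T+k["t"]; return np.c_[c[:,0]/c[:,2]*k["fx"]+k["cx"],c[:,1]/c[:,2]*k["fy"]+k["cy"]]
def onz(k,uv,z):
    d=k["R"].T@np.array([(uv[0]-k["cx"])/k["fx"],(uv[1]-k["cy"])/k["fy"],1]); o=-k["R"].T@k["t"]
    return o+d*(z-o[2])/d[2]
def rel(target,yaw=None):
    "shift in cm along tool axes to world target; turn about tool z for tool y axis along world yaw"
    s=sensors.state(); R=Ro.from_rotvec(s["tool_rot"]).as_matrix()
    out=R.T@(np.array(target)-s["tcp_pos"])/10
    y=R[:,1]; a=np.arctan2(y[1],y[0]); print("shift cm",out.round(2),"tool y yaw",round(a,3))
    if yaw is not None:
        t=(yaw-a+np.pi/2)%np.pi-np.pi/2; print("turn about tool z (pointing down)",round(-t,3))
    print(s["tcp_pos"].round(1),"F",s["wrist_force"].round(2),"T",s["torque"].round(2),"gap",round(s["finger_gap"],3),"grip",round(s["grip_force"],1),"t",s["clock"],"j6",s["joint_positions"].round(2))
E
python3 - <<'E'
from h import *
import cv2
kt,ks=get_calibration("top"),get_calibration("scene")
for n,a,b in (("l",(339.1,241.5),(295.7,235)),("r",(262,282.6),(384.1,244.6))):
    print(n,onz(ks,a,73),onz(kt,b,73))
a=cv2.imread("pics/top0.png")[100:290,240:440]; cv2.imwrite("pics/topc.png",cv2.resize(a,None,fx=3,fy=3,interpolation=2))
a=cv2.imread("pics/scene0.png")[150:400,160:460]; cv2.imwrite("pics/scenec.png",cv2.resize(a,None,fx=2.4,fy=2.4,interpolation=2))
E
```

```text
l [505.71067755  50.34790864  73.        ] [504.40024234  54.60958953  73.        ]
r [ 478.76944502 -186.26497569   73.        ] [ 479.01709012 -183.0725512    73.        ]
```

View pics/topc.png

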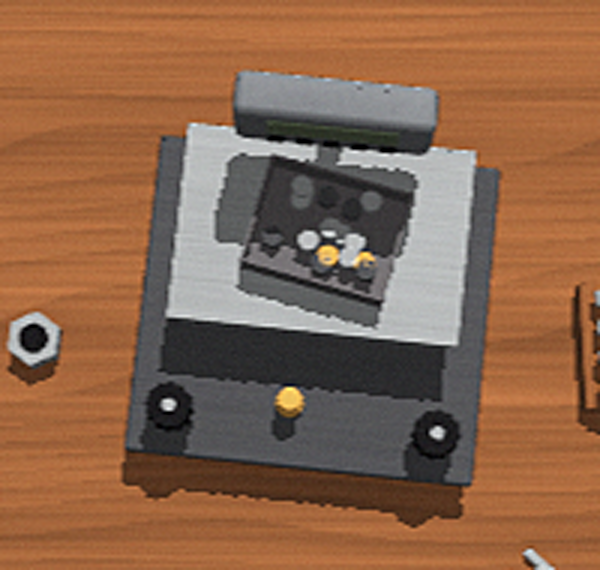

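View pics/scenec.png

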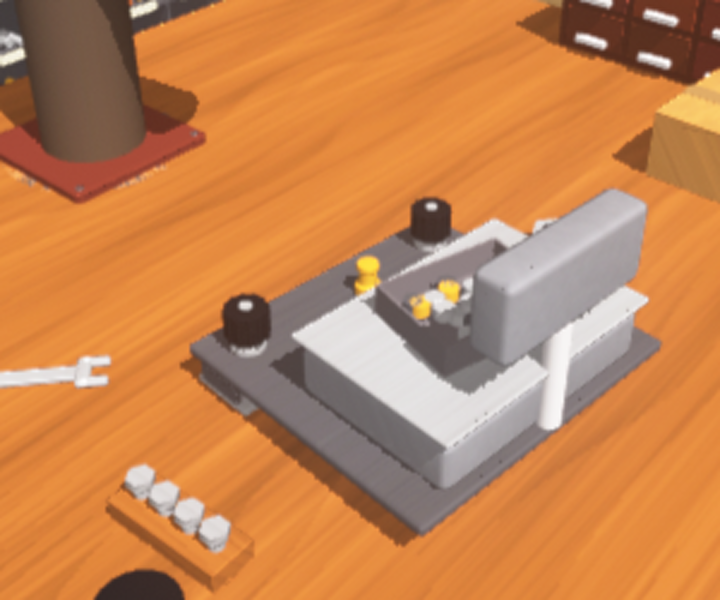

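The pictures show the left knob at top px (296,235) and the right knob at (385.5,244). The fitting is midway between them, the nut is on the left, and the bolt block and spanner are on the right. I'll press the right knob's top first.

Run:
```python
from h import *
kt,ks=get_calibration("top"),get_calibration("scene")
for n,a,b in (("l",(340,235.8),(296,234.7)),("r",(262.5,277),(385.7,244))):
    print(n,onz(ks,a,90),onz(kt,b,90))
rel([479,-185,140],1.463)
rel([505,53,140],1.463)
```

```text
l [507.28892824  51.11744893  90.        ] [502.809604    52.69635745  90.        ]
r [ 482.03135617 -186.37423439   90.        ] [ 478.52378431 -185.73548685   90.        ]
shift cm [ 34.9  -24.83   9.92] tool y yaw -1.116
turn about tool z (pointing down) 0.563
[ 274.5 -561.4  239.1] F [ 0.14  0.53 -0.87] T [-0.04 -0.03  0.01] gap 1.0 grip 0.0 t 0.4 j6 [-1.24  0.22  1.53 -0.    1.39 -0.13]
shift cm [ 47.7  -45.06   9.93] tool y yaw -1.116
turn about tool z (pointing down) 0.563
[ 274.5 -561.4  239.1] F [ 0.14  0.53 -0.87] T [-0.04 -0.03  0.01] gap 1.0 grip 0.0 t 0.4 j6 [-1.24  0.22  1.53 -0.    1.39 -0.13]
```

```bash
python3 -m crank '[[0,4,-3,0,0,0,0.1],[0,8,-6,0,0,0,0.2],[0,12,-9,0,0,0,0.3],[0,16,-12,1,0,0,0.4],[0,20,-15,2,0,0,0.5],[0,24,-18,4,0,0,0.563],[0,28,-21,6,0,0,0.563],[0,32,-23,8,0,0,0.563],[0,35,-24.8,10,0,0,0.563],[0,35,-24.8,10,0,0,0.563]]'; python3 -m crank '[[0,0,0,0,0,0,0],[0,0,0,0,0,0,0],[0,0,0,0,0,0,0],[0,0,0,0,0,0,0]]';python3 - <<'E'
from h import *
rel([480,-186,100],1.463)
E
```

```text
clock: 1.23
tcp_pos: [466.2, -206.9, 151.8]
tool_rot: [3.136, -0.17, 0.002]
wrist_force: [-0.0, -0.2, 0.7]
finger_gap: -0.001
grip_force: 0.0
clock: 1.57
tcp_pos: [465.5, -209.8, 152.7]
tool_rot: [3.136, -0.171, 0.002]
wrist_force: [-0.7, 0.3, -0.6]
finger_gap: -0.001
grip_force: 0.0
shift cm [ 1.18 -2.53  5.27] tool y yaw -1.68
turn about tool z (pointing down) -0.001
[ 465.5 -209.8  152.7] F [-0.72  0.35 -0.65] T [-0.03 -0.03  0.04] gap -0.001 grip 0.0 t 1.5667 j6 [-0.58  0.03  1.91 -0.    1.21  1.1 ]
```

```bash
python3 -m crank '[[0,1.2,-2.5,2.5,0,0,0],[0,1.2,-2.5,4.7,0,0,0],[0,1.2,-2.5,5.0,0,0,0],[0,1.2,-2.5,5.2,0,0,0],[0,1.2,-2.5,5.2,0,0,0],[0,1.2,-2.5,5.2,0,0,0]]';
for i in 1 2 3 4 5 6 ; do python3 -m crank '[[0,0,0,0.05,0,0,0],[0,0,0,0.1,0,0,0],[0,0,0,0.1,0,0,0]]' | egrep 'tcp|wrist'; done
```

```text
clock: 2.07
tcp_pos: [480.5, -186.4, 101.4]
tool_rot: [3.136, -0.172, 0.003]
wrist_force: [0.1, 0.3, 0.5]
finger_gap: 0.003
grip_force: 0.0
tcp_pos: [480.3, -185.4, 99.6]
wrist_force: [0.1, 0.3, -0.0]
tcp_pos: [479.9, -184.9, 97.8]
wrist_force: [-0.8, 0.5, 0.7]
tcp_pos: [479.9, -184.9, 96.7]
wrist_force: [0.1, -0.2, 0.8]
tcp_pos: [480.0, -185.0, 96.2]
wrist_force: [-0.9, 1.2, 3.5]
tcp_pos: [480.0, -185.0, 95.8]
wrist_force: [-3.9, 2.5, 10.7]
tcp_pos: [480.0, -185.1, 95.5]
wrist_force: [-7.4, 3.1, 15.2]
```

```bash
python3 -m crank '[[0,0,0,-2,0,0,0],[0,0,-3.5,-3.5,0,0,0],[0,0,-7,-3.5,0,0,0],[0,0,-11,-3.5,0,0,0],[0,0,-15,-3.5,0,0,0],[0,0,-19,-3.5,0,0,0],[0,0,-22,-3.5,0,0,0],[0,0,-23.9,-3.5,0,0,0],[0,0,-23.9,-2,0,0,0],[0,0,-23.9,-1,0,0,0]]'; python3 -m crank '[[0,0,0,0,0,0,0],[0,0,0,0,0,0,0],[0,0,0,0,0,0,0]]';python3 - <<'E'
from h import *
rel([505,52,99],1.463)
E
```

```text
clock: 4.4
tcp_pos: [506.0, 54.0, 103.4]
tool_rot: [-3.137, 0.166, -0.001]
wrist_force: [-0.8, 0.3, -0.3]
finger_gap: -0.003
grip_force: 0.0
clock: 4.65
tcp_pos: [505.8, 51.9, 103.9]
tool_rot: [3.137, -0.172, -0.0]
wrist_force: [-0.2, -0.6, 0.1]
finger_gap: -0.001
grip_force: 0.0
shift cm [-0.08 -0.    0.49] tool y yaw -1.68
turn about tool z (pointing down) -0.002
[505.8  51.9 103.9] F [-0.18 -0.57  0.14] T [ 0.02  0.01 -0.04] gap -0.001 grip 0.0 t 4.65 j6 [-0.05  0.09  1.95 -0.    1.11  1.63]
```

```bash
python3 -m crank '[[0,-0.1,0,0.3,0,0,0],[0,-0.1,0,0.5,0,0,0],[0,-0.1,0,0.5,0,0,0]]' | egrep 'tcp|wrist';
for i in 1 2 3 4 5 6 7 8 9 10; do python3 -m crank '[[0,0,0,0.05,0,0,0],[0,0,0,0.08,0,0,0],[0,0,0,0.08,0,0,0]]' | egrep 'tcp|wrist'; done
```

```text
tcp_pos: [504.6, 52.3, 98.7]
wrist_force: [0.4, -0.1, 0.1]
tcp_pos: [504.9, 52.7, 98.1]
wrist_force: [0.3, 0.1, 0.7]
tcp_pos: [504.7, 52.8, 97.2]
wrist_force: [-0.4, 1.1, -0.3]
tcp_pos: [504.7, 52.8, 96.4]
wrist_force: [-0.0, 0.8, -0.4]
tcp_pos: [504.8, 52.8, 96.0]
wrist_force: [-2.1, 0.2, 3.6]
tcp_pos: [504.7, 52.8, 95.5]
wrist_force: [-4.8, 0.7, 7.8]
tcp_pos: [504.5, 53.0, 94.8]
wrist_force: [-5.8, 1.8, 9.6]
tcp_pos: [504.2, 53.3, 94.1]
wrist_force: [-7.1, 1.9, 11.8]
tcp_pos: [504.0, 53.5, 93.3]
wrist_force: [-8.8, 3.0, 12.3]
tcp_pos: [503.8, 53.7, 92.5]
wrist_force: [-9.0, 3.8, 14.1]
tcp_pos: [503.8, 53.8, 92.3]
wrist_force: [-11.1, 4.1, 17.6]
```

```bash
for i in 1 2 ; do python3 -m crank '[[0,0,0,0.05,0,0,0],[0,0,0,0.05,0,0,0],[0,0,0,0.05,0,0,0]]' | egrep 'tcp|wrist'; done;  python3 -m crank '[[0,0,0,-1,0,0,0],[0,0,0,-3,0,0,0],[50,0,0,-4,0,0,-0.12],[100,0,0,-4,0,0,-0.24],[100,0,0,-4,0,0,-0.36],[100,0,0,-4,0,0,-0.48],[100,0,0,-4,0,0,-0.6],[100,0,0,-4,0,0,-0.72],[100,0,0,-4,0,0,-0.84],[100,0,0,-4,0,0,-0.96]]'
for i in 1 2 ; do python3 -m crank '[[100,0,0,0,0,0,-0.12],[100,0,0,0,0,0,-0.24],[100,0,0,0,0,0,-0.36],[100,0,0,0,0,0,-0.48],[100,0,0,0,0,0,-0.6],[100,0,0,0,0,0,-0.72],[100,0,0,0,0,0,-0.84],[100,0,0,0,0,0,-0.96],[100,0,0,0,0,0,-1.08],[100,0,0,0,0,0,-1.2]]'; done
python3 - <<'E'
from h import *
rel([505,52,66],1.463)
E
```

```text
tcp_pos: [503.7, 53.8, 92.1]
wrist_force: [-12.6, 4.3, 21.0]
tcp_pos: [503.8, 53.8, 91.9]
wrist_force: [-14.6, 4.3, 24.3]
clock: 8.73
tcp_pos: [504.9, 52.7, 129.8]
tool_rot: [2.857, 1.306, 0.001]
wrist_force: [0.0, -0.4, -1.0]
finger_gap: 0.995
grip_force: 0.0
clock: 9.57
tcp_pos: [504.9, 52.6, 129.8]
tool_rot: [1.62, 2.691, 0.0]
wrist_force: [0.2, 0.6, 0.3]
finger_gap: 1.0
grip_force: 0.0
clock: 10.4
tcp_pos: [504.9, 52.6, 129.8]
tool_rot: [-0.182, 3.136, -0.0]
wrist_force: [-0.9, -0.1, 0.0]
finger_gap: 0.999
grip_force: 0.0
shift cm [ 0.   -0.06  6.38] tool y yaw 1.687
turn about tool z (pointing down) 0.224
[504.9  52.6 129.8] F [-0.86 -0.12  0.04] T [0.03 0.02 0.03] gap 0.999 grip 0.0 t 10.4 j6 [-0.05  0.05  1.93 -0.    1.16 -1.74]
```

```bash
python3 -m crank '[[100,0,0,2,0,0,0],[100,0,0,4,0,0,0],[100,0,0,5.5,0,0,0],[100,0,0,6.2,0,0,0],[100,0,0,6.2,0,0,0],[100,0,0,6.2,0,0,0]]'
python3 -m crank '[[60,0,0,0,0,0,0],[55,0,0,0,0,0,0],[52,0,0,0,0,0,0],[52,0,0,0,0,0,0]]' 20
python3 -m crank '[[45,0,0,0,0,0,0],[40,0,0,0,0,0,0],[40,0,0,0,0,0,0],[40,0,0,0,0,0,0]]' 20
```

```text
clock: 10.9
tcp_pos: [504.9, 52.7, 67.9]
tool_rot: [0.173, -3.137, -0.0]
wrist_force: [-0.7, 0.9, 0.4]
finger_gap: 1.002
grip_force: 0.0
clock: 11.23
tcp_pos: [505.4, 52.7, 68.6]
tool_rot: [-0.173, 3.135, -0.0]
wrist_force: [0.3, -0.5, -0.5]
finger_gap: 0.52
grip_force: 0.0
clock: 11.57
tcp_pos: [505.1, 53.8, 68.8]
tool_rot: [-0.173, 3.136, 0.003]
wrist_force: [-1.4, 4.5, 4.9]
finger_gap: 0.461
grip_force: 19.7
```

```bash
python3 -m crank '[[40,0,0.1,-0.03,0,0,0],[40,0,0.1,-0.03,0,0,0],[40,0,0.1,-0.03,0,0,0],[40,0,0.1,-0.03,0,0,0.1],[40,0,0.1,-0.03,0,0,0.2],[40,0,0.1,-0.03,0,0,0.3],[40,0,0.1,-0.03,0,0,0.4],[40,0,0.1,-0.03,0,0,0.5],[40,0,0.1,-0.03,0,0,0.6],[40,0,0.1,-0.03,0,0,0.6]]' 30; python3 -c "
from h import *
rel([505,53,66])"
```

```text
clock: 12.4
tcp_pos: [505.1, 53.8, 68.7]
tool_rot: [0.77, 3.045, 0.001]
wrist_force: [-1.9, 0.7, 5.9]
finger_gap: 0.459
grip_force: 30.4
shift cm [-0.03 -0.07  0.27] tool y yaw 1.076
[505.1  53.8  68.7] F [-1.9   0.66  5.85] T [ 0.15  0.25 -0.09] gap 0.459 grip 30.4 t 12.4 j6 [-0.05  0.14  1.97  0.    1.04 -1.13]
```

```bash
for i in 1 2 3; do python3 -m crank '[[40,0,0,0,0,0,0.11],[40,0,0,0,0,0,0.22],[40,0,0,0,0,0,0.33],[40,0,0,0,0,0,0.44],[40,0,0,0,0,0,0.55],[40,0,0,0,0,0,0.66],[40,0,0,0,0,0,0.77],[40,0,0,0,0,0,0.88],[40,0,0,0,0,0,1.0],[40,0,0,0,0,0,1.0]]' | egrep 'clock|tcp|wrist';  python3 -c "
from h import *
rel([505,53,66])" | tail -1; done
```

```text
clock: 13.23
tcp_pos: [504.8, 53.7, 68.7]
wrist_force: [-3.5, 0.3, 6.9]
[504.8  53.7  68.7] F [-3.49  0.26  6.88] T [ 0.07  0.32 -0.07] gap 0.458 grip 30.5 t 13.2333 j6 [-0.05  0.14  1.97  0.    1.04 -0.12]
clock: 14.07
tcp_pos: [504.6, 53.7, 68.7]
wrist_force: [-3.6, 0.7, 6.8]
[504.6  53.7  68.7] F [-3.64  0.71  6.84] T [0.16 0.55 0.  ] gap 0.456 grip 30.5 t 14.0667 j6 [-0.05  0.14  1.97  0.    1.04  0.88]
clock: 14.9
tcp_pos: [504.8, 54.0, 69.1]
wrist_force: [-4.7, 1.7, 9.9]
[504.8  54.   69.1] F [-4.67  1.68  9.89] T [ 0.42  0.66 -0.07] gap 0.458 grip 30.8 t 14.9 j6 [-0.05  0.14  1.97  0.    1.04  1.88]
```

```bash
python3 -m crank '[[70,0,0,0,0,0,0],[100,0,0,0,0,0,0],[100,0,0,0,0,0,0],[100,0,0,-2,0,0,0],[100,0,0,-4,0,0,0],[0,0,0,-4,0,0,0],[0,0,0,-4,0,0,0],[0,0,0,-4,0,0,0],[0,0,0,-4,0,0,0],[0,0,0,-4,0,0,0]]'
python3 - <<'E'
from h import *
import cv2
rel([505,53,98])
im=get_image("top"); cv2.imwrite("pics/top1.png",cv2.resize(im[100:290,240:440,::-1],None,fx=3,fy=3))
im=get_image("scene"); cv2.imwrite("pics/s1.png",cv2.resize(im[150:400,160:460,::-1],None,fx=2.4,fy=2.4))
E
```

```text
clock: 15.73
tcp_pos: [503.7, 53.7, 106.9]
tool_rot: [3.094, -0.544, -0.003]
wrist_force: [0.2, 0.2, 0.5]
finger_gap: 0.297
grip_force: 0.0
shift cm [0.15 0.02 0.89] tool y yaw -1.919
[503.7  53.7 106.9] F [0.22 0.25 0.47] T [ 0.03 -0.    0.05] gap 0.297 grip 0.0 t 15.7333 j6 [-0.05  0.08  1.95 -0.    1.12  1.87]
```

View pics/s1.png

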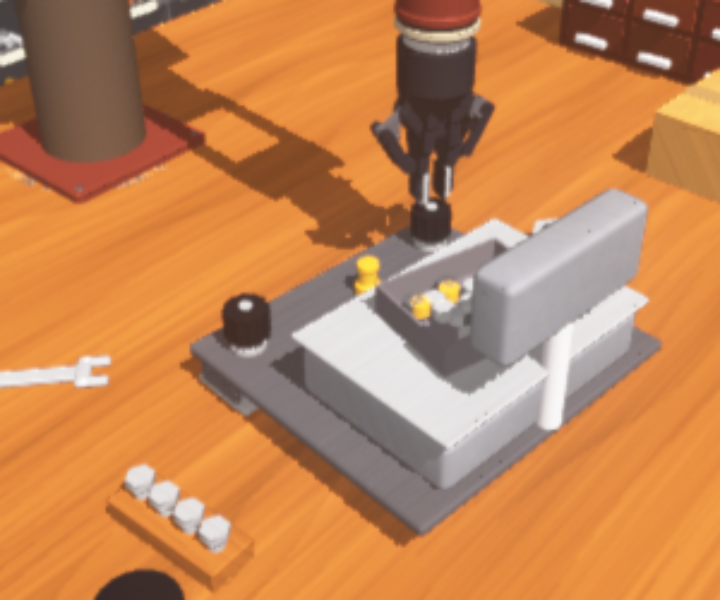

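The gripper stands over the left knob (432,206), the right knob is still at (246,305), and nothing has moved. Now I'll press both knobs to check.

```bash
python3 -m crank '[[0,0.1,0,0,0,0,0],[0,0.1,0,0.5,0,0,0],[0,0.1,0,0.8,0,0,0],[0,0.1,0,0.8,0,0,0],[0,0.1,0,0.8,0,0,0]]' | egrep 'tcp|wrist|gap';
for i in 1 2 3 4 5 6; do python3 -m crank '[[0,0,0,0.05,0,0,0],[0,0,0,0.05,0,0,0],[0,0,0,0.05,0,0,0]]' | egrep 'tcp|wrist'; done
```

```text
tcp_pos: [505.2, 53.4, 99.6]
wrist_force: [0.2, 0.2, 0.9]
finger_gap: -0.0
tcp_pos: [505.7, 53.4, 99.8]
wrist_force: [-0.9, -0.0, 0.5]
tcp_pos: [505.7, 53.4, 99.2]
wrist_force: [-0.4, 0.2, -0.5]
tcp_pos: [505.6, 53.4, 98.6]
wrist_force: [-0.3, 0.3, 0.3]
tcp_pos: [505.6, 53.4, 98.1]
wrist_force: [-0.2, 0.1, -0.6]
tcp_pos: [505.6, 53.4, 97.6]
wrist_force: [-0.4, 0.0, -0.6]
tcp_pos: [505.6, 53.4, 97.1]
wrist_force: [0.5, 0.7, 0.5]
```

```bash
for i in 1 2 3 4 5 ; do python3 -m crank '[[0,0,0,0.05,0,0,0],[0,0,0,0.05,0,0,0],[0,0,0,0.05,0,0,0]]' | egrep 'tcp|wrist'; done
```

```text
tcp_pos: [505.6, 53.4, 96.6]
wrist_force: [-0.3, -1.0, -0.8]
tcp_pos: [505.6, 53.4, 96.4]
wrist_force: [-1.1, -0.5, 3.2]
tcp_pos: [505.7, 53.4, 96.3]
wrist_force: [-4.5, 0.2, 7.6]
tcp_pos: [505.7, 53.4, 96.2]
wrist_force: [-4.8, 0.1, 10.0]
tcp_pos: [505.7, 53.4, 96.1]
wrist_force: [-6.5, 0.1, 13.7]
```

```bash
python3 -c "
from h import *
rel([480,-185,130.])"
```

```text
shift cm [ 5.71 23.29 -3.39] tool y yaw -1.919
[505.7  53.4  96.1] F [-6.49  0.05 13.66] T [0.05 1.17 0.04] gap -0.003 grip 7.0 t 19.0 j6 [-0.05  0.1   1.95 -0.    1.09  1.87]
```

```bash
python3 -m crank '[[0,0,0,-2,0,0,0],[0,0.7,3,-3.5,0,0,0],[0,1.6,6.5,-3.5,0,0,0],[0,2.5,10,-3.5,0,0,0],[0,3.4,13.5,-3.5,0,0,0],[0,4.3,17,-3.5,0,0,0],[0,5.1,20.5,-3.5,0,0,0],[0,5.7,23.3,-3.5,0,0,0],[0,5.7,23.3,-1.5,0,0,0],[0,5.7,23.3,-0.4,0,0,0]]'; python3 -m crank '[[0,0,0,0,0,0,0],[0,0,0,0,0,0,0],[0,0,0,0,0,0,0]]'|egrep 'tcp|wrist'
for i in 1 2 3 4 5 6 7; do python3 -m crank '[[0,0,0,0.05,0,0,0],[0,0,0,0.05,0,0,0],[0,0,0,0.05,0,0,0]]' | egrep 'tcp|wrist'; done
```

```text
clock: 19.83
tcp_pos: [479.3, -186.8, 97.7]
tool_rot: [3.093, -0.549, 0.001]
wrist_force: [-1.0, -0.2, -0.1]
finger_gap: 0.0
grip_force: 0.0
tcp_pos: [479.4, -183.9, 98.2]
wrist_force: [0.2, -0.1, 1.3]
tcp_pos: [479.8, -184.5, 98.2]
wrist_force: [0.1, 0.4, 0.4]
tcp_pos: [479.7, -185.0, 97.7]
wrist_force: [-0.1, -0.9, 0.4]
tcp_pos: [479.6, -185.1, 97.1]
wrist_force: [-0.3, -0.4, -0.3]
tcp_pos: [479.7, -185.1, 96.6]
wrist_force: [0.4, -0.0, -0.1]
tcp_pos: [479.7, -185.1, 96.5]
wrist_force: [-1.9, -0.0, 4.6]
tcp_pos: [479.7, -185.1, 96.3]
wrist_force: [-3.3, 1.6, 7.5]
tcp_pos: [479.7, -185.2, 96.2]
wrist_force: [-4.5, 2.0, 11.0]
```

```bash
python3 -m crank '[[0,0,0,-2,0,0,0],[0,0,0,-5,0,0,0],[0,0,0,-8,0,0,0],[0,0,0,-10,0,0,0],[0,0,0,-10,0,0,0],[0,0,0,-10,0,0,0],[0,0,0,-10,0,0,0],[0,0,0,-10,0,0,0]]' && python3 -c "
from workcell import job
print(job.close_job())"
```

```text
clock: 22.5
tcp_pos: [478.8, -184.6, 193.3]
tool_rot: [-3.093, 0.544, 0.004]
wrist_force: [0.5, -0.1, -0.3]
finger_gap: -0.0
grip_force: 0.0
the job is handed in; nothing more can be done
None
```

The left near foot was the one hanging clear, by about 3.7 mm; I screwed it down 3.6 rad, pressing both near corners then met firm resistance with no rocking, and I handed the job in at 22.5 s with the arm clear, with no verdict returned.

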